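# Reset and relock the slicer's thickness dial

## Task

Set the slicer's thickness dial: swing the lock lever under the dial anticlockwise at least halfway through its travel to unlock the dial, only then turn the dial knob clockwise until its pointer stands right at the raised tab, and swing the lever back fully home against its tight stop and let go. Never turn the dial while the lever is tight; it must still point at the tab when you are done. Do not push the tab along, and do not shift or knock over the four things standing close round the slicer.

Things in the scene. Friction and masses are not known exactly. Their poses are not given: they have to be found in the camera images.
- slicer: white table slicer, fixed; a deck sloping 26 degrees, on bent steel tube legs. Origin on the worktop below the foot of the dial's axis; z up, x level towards the deck's raised end (away from the robot at yaw 0), y left. The dial's axis (the deck's normal) leans 26 degrees from vertical, back to -x, and meets the deck 98 mm above the origin
- deck_foot (a point): where the dial's axis meets the deck's top face; z is the deck's normal (the dial's axis), x straight up the slope, y left. The deck runs from x = -108 to +150 mm and is 196 mm wide. 'Above the deck' means along this z. At x beyond 80 mm are low side guides (18 mm) and the blade (17 mm)
- knob_grip (a point): grip point of the dial's knob, on the axis, 62 mm above the deck. The knob is a black bar 64 mm long, 16 mm thick, 43 to 77 mm above the deck, on a round dial disc of 40 mm radius whose top is 38 mm above the deck. z along the axis away from the deck, x along the bar to the pointer, y across the bar
- dial (a joint): turn of the dial, rad, 0 to 3.0, growing clockwise seen from above the deck; at 0 the pointer is 140 degrees anticlockwise from straight up the slope. Takes about 0.1 N m, stays where left, and does not move with the lever. To be turned only while the lever is loose (0.55 rad or more from tight), else the lock is forced. It lifts the small plate before the blade (3 mm per rad)
- pointer_tip (a point): tip of the dial's pointer nose, 54 mm from the axis, 33.5 mm above the deck; axes as knob_grip
- tab (a joint): where the raised tab stands, in rad, measured as the dial is: the pointer is at the tab when joint dial = joint tab. Between 1.1 and 2.6. It sits on a very stiff ring (4 N m) and must not be moved
- tab_mark (a point): point just inside the raised steel tab where the pointer's tip belongs, 54 mm from the axis, 33.5 mm above the deck. The tab is an upright block 12 x 10 mm, 3 to 33 mm above the deck, 56 to 68 mm from the axis. x from the axis to the tab, z along the axis
- lock (a joint): angle of the lock lever (jam nut), rad; 0 = tight at its stop, growing anticlockwise seen from above the deck to the end stop at 1.2 (loose). At 0 the lever points 235 degrees anticlockwise from straight up the slope: down it and to the right. Stays where left; takes about 4 N at its end
- lever_grip (a point): grip point of the lever's handle, 85 mm from the dial's axis, 46 mm above the deck. The handle is a black round peg 18 mm thick, parallel to the axis, 18 to 66 mm above the deck, on the lever's flat steel arm (18 mm wide, 9 to 17 mm above the deck; 8 to 18 mm under the peg). z along the axis away from the deck, x outwards along the arm
- pepper_mill: bystander: wooden pepper mill 58 mm thick, 140 mm high; origin at the centre of its foot, z up
- sauce_bottle: bystander: cream-coloured squeeze bottle standing on its red cap, 65 mm thick, 155 mm high; origin at the centre of its foot, z up
- jar: bystander: glass jar with a dark lid, 76 mm thick, 98 mm high; origin at the centre of its foot, z up
- tin: bystander: low food tin 75 mm thick, 58 mm high; origin at the centre of its foot, z up

How it is judged:
By the outcome, as a careful person would: the job done as asked, in the order asked, and still so for the second after the job is handed in, with the robot touching nothing.
It also fails if it takes over 72 s, if anything falls off the work surface, if the arm or the gripper's body presses on something with over 40 N, if the wrist force passes 120 N, or if a joint passes its speed limit or range.

## Robot

A 7-joint arm with a two-finger parallel gripper is mounted at the origin on a cart in front of the work surface, level with it; the furniture and walls round the work are solid. World frame = base frame: x ahead of the robot, y to its left, z up, the work surface at z = 0. Lengths are in m, angles in rad, forces in N, time in s.
With the tool pointing down it reaches from about 0.4 to 0.75 m from the base axis. Payload 19.5 kg.
Tool frame: the origin (TCP) lies on the centre line of the jaws, within the pads' length; the fingertips stand 22 mm ahead of it and the grasp point (between the pads) lies 3 mm ahead of it; z points along the fingers, y is the line along which they close (so a half turn about z gives the same grasp; the last joint's range is limited). The gripper opens to 85 mm and grips with 20 to 120 N. Pads are 22 mm wide; open, the fingers measure 114 mm over their backs; the gripper's body (76 mm by 85 mm) begins 54 mm behind the grasp point. The pads swing forward as they close: fully open they stand 13 mm farther back than shut.
Start: joints at [1.279, 0.707, -0.028, 1.485, 0.022, 0.951, -0.075], TCP at [0.142, -0.557, 0.253] pointing down, gripper open.
Joint ranges: [-2.71, 2.71], [-0.32, 2.16], [-1.57, 1.52], [0, 2.45], [-1.46, 4.6], [0, 2.02], [-2.83, 2.83]. Speed limits (rad/s): [1.89, 1.89, 2.57, 2.57, 3.01, 3.01, 3.01].

## Interface

Orientations are given as a unit quaternion [x, y, z, w].
In Python, from cell import arm, eyes gives the robot as it stands. Calls block until the motion is done:
- arm.move_ptp(position, orientation): joint-space move of the TCP to a pose.
- arm.servo_line(position, max_speed=0.15, ori=None): straight line of the TCP; ori=None keeps the orientation; max_speed is the mean speed in m/s.
- arm.goto_joints(angles): joint-space move.
- arm.set_gripper(opening, effort=None): finger opening in m; effort is the grip in N (None keeps the last); returns when the fingers have stopped.
- arm.dwell(seconds).
- arm.inverse_kinematics(position, orientation): joint angles nearest the present ones, or None.
- arm.sense(): the state.
- eyes.get_image(name): name is "scene" or "top" or "wrist"; returns the picture (384x512x3 uint8, red, green, blue); there is no depth.
- eyes.camera_model(name): a dict with "fx", "fy", "cx", "cy" (pixels), "k1" (the pictures are not rectified: a ray, as slopes to the right and down, at radius r is drawn at 1 + k1 r^2 times it, then the intrinsics apply), "rvec" (rotation vector, rad) and "tvec" (3), from world to camera coordinates, as OpenCV has them. Camera axes: x right, y down, z forward; pixel columns grow to the right and rows downward; lengths in m; the calibration is good to about 2 mm. A picture is of the moment at which its call begins: read the wrist's pose just before it. camera_model takes no time and is no camera call; for the wrist camera it gives the pose at the moment of the call.
A pose or a line that the arm cannot do raises arm.MotionError and nothing moves.
- arm.hand_in(): hands the job in; it is judged then, once.
The state is a dict: "time_s": time; "qpos": joint angles; "joint_velocities": joint speeds; "joint_torque": joint torques, N m; "tool_pos": TCP position; "tcp_rot": TCP orientation; "ft_force": force on the tool from outside, world axes, zero at the start; "moment": the same for the moment, N m; "gripper_width": finger opening in m; "finger_force": force on a finger pad.
Only numpy, scipy, OpenCV 4.12 (cv2) and the standard library are available. Lean on these libraries where they do the work, as an engineer would, in place of code of your own. Each camera call takes 0.05 s, during which the arm holds its last target. There are 200 camera calls.

## Working session

There is one attempt and no reset: what is moved stays moved. The work goes in short steps, each a Python script; the robot and the scene stay as the last script left them, time stands still between calls to the robot, and variables do not carry over. Pictures are saved under pics/ and viewed, at most 10 in all, crops included, and the job is handed in when it is done.

```bash
mkdir -p pics; ls; python3 - <<'E'
from cell import arm, eyes
import cv2
for n in ["scene","top","wrist"]:
    im=eyes.get_image(n); cv2.imwrite(f"pics/{n}0.png",im[:,:,::-1])
    m=eyes.camera_model(n); print(n,{k:(v if not hasattr(v,'tolist') else v.tolist()) for k,v in m.items()})
a=cv2.imread("pics/scene0.png");b=cv2.imread("pics/top0.png")
s=arm.sense();print(s)
E
```

```text
pics
scene {'fx': 482.3519250908832, 'fy': 482.3519250908832, 'cx': 252.9140426501193, 'cy': 189.27234414497462, 'k1': -0.09884544880680263, 'rvec': [1.0943201726607223, -2.0447565574255115, 1.2885528036094613], 'tvec': [0.43471186724201843, 0.3189801866172171, 0.5819787515409425]}
top {'fx': 400.8289613837888, 'fy': 400.8289613837888, 'cx': 260.26390690864093, 'cy': 193.1104380840388, 'k1': -0.08910308608016591, 'rvec': [2.1344105754627245, -2.187122376266926, 0.11196295383365958], 'tvec': [0.10651339306230606, 0.6500598181325385, 0.9306184084768059]}
wrist {'fx': 333.4482820413269, 'fy': 333.4482820413269, 'cx': 256.92303407222187, 'cy': 191.46923631570561, 'k1': -0.09591670092827251, 'rvec': [-2.2791577113895602, 1.7696689876780611, 0.2774743174195155], 'tvec': [-0.575087990352383, -0.040840552218387435, 0.3804208304103526]}
{'time_s': 0.15, 'qpos': array([ 1.27930435,  0.70695124, -0.0275877 ,  1.48486914,  0.02198978,
        0.95090116, -0.07550319]), 'joint_velocities': array([ 0.00147671, -0.00092927,  0.00048929, -0.00093738,  0.00014098,
        0.0002802 ,  0.00106223]), 'joint_torque': array([-2.44083443e-03, -8.83314013e+01,  1.23394456e+00, -2.36192966e+01,
        1.69817533e-02,  5.37358967e-03,  2.71384442e-05]), 'tool_pos': array([ 0.14209025, -0.556988  ,  0.25294545]), 'tcp_rot': array([ 9.92212639e-01,  1.24554836e-01, -6.74645338e-05, -4.07806324e-04]), 'ft_force': array([1.39653569, 0.51772833, 0.3843109 ]), 'moment': array([-0.01911885,  0.00240855, -0.00428985]), 'finger_force': 0.0, 'gripper_width': 0.08530768381028632}
```

View pics/scene0.png

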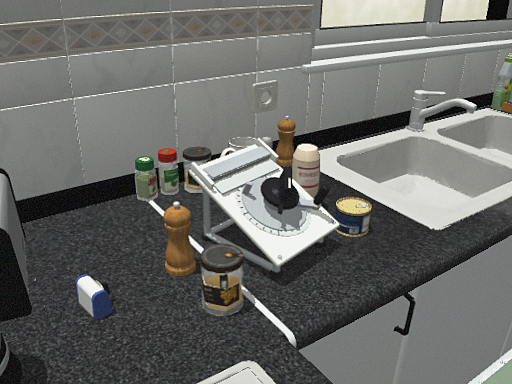

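View pics/top0.png

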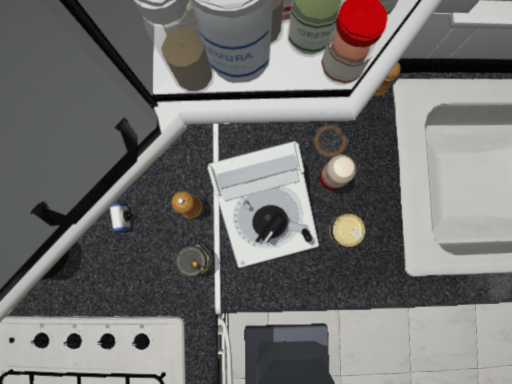

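The scene view shows the slicer at about (270,200) with the pepper mill (180,240), jar (222,280), bottle (305,165) and tin (352,215) round it. In the top view the dial is at about (270,222) and the lever peg at about (307,237), with the mill (186,205), jar (193,261), bottle (338,172) and tin (349,230).

```bash
cat > h.py <<'E'
import numpy as np, cv2
from scipy.spatial.transform import Rotation as R
def ray(m,px):
    K=np.array([[m['fx'],0,m['cx']],[0,m['fy'],m['cy']],[0,0,1]]);D=np.array([m['k1'],0,0,0])
    u=cv2.undistortPoints(np.array([[px]],float),K,D)[0,0]
    Rm=cv2.Rodrigues(np.array(m['rvec']))[0];t=np.array(m['tvec'])
    return -Rm.T@t, Rm.T@np.array([u[0],u[1],1])
def plane(m,px,n,p0):
    o,d=ray(m,px);n=np.array(n,float); return o+d*(np.dot(n,np.array(p0)-o)/np.dot(n,d))
def proj(m,P):
    K=np.array([[m['fx'],0,m['cx']],[0,m['fy'],m['cy']],[0,0,1]]);D=np.array([m['k1'],0,0,0])
    return cv2.projectPoints(np.array(P,float).reshape(-1,3),np.array(m['rvec']),np.array(m['tvec']),K,D)[0][:,0]
E
python3 - <<'E'
from h import *
from cell import eyes
a=cv2.imread("pics/scene0.png")[130:275,180:350];b=cv2.imread("pics/top0.png")[135:275,200:330]
a=cv2.resize(a,(400,341),interpolation=3);b=cv2.resize(b,(400,431),interpolation=3)
c=np.zeros((431,800,3),np.uint8);c[:341,:400]=a;c[:,400:]=b
cv2.imwrite("pics/crop1.png",c)
m=eyes.camera_model("top")
for n,p,z in [("mill",(186,205),.13),("jar",(193,261),.098),("bottle",(341,167),.155),("tin",(349,230),.058),("knob",(270,222),.15),("peg",(307,237),.12),("shelf",(180,115),.5),("shelfR",(350,115),.5)]:
    print(n,plane(m,p,[0,0,1],[0,0,z]).round(3))
print("cams",ray(m,(256,192))[0],ray(eyes.camera_model("scene"),(256,192))[0])
E
```

```text
mill [0.62  0.253 0.13 ]
jar [0.497 0.244 0.098]
bottle [ 0.691 -0.084  0.155]
tin [ 0.558 -0.115  0.058]
knob [0.578 0.071 0.15 ]
peg [ 0.544 -0.009  0.12 ]
shelf [0.705 0.189 0.5  ]
shelfR [ 0.699 -0.03   0.5  ]
cams [0.54541495 0.08486783 0.99764396] [-0.06719049  0.58174956  0.53523352]
```

View pics/crop1.png

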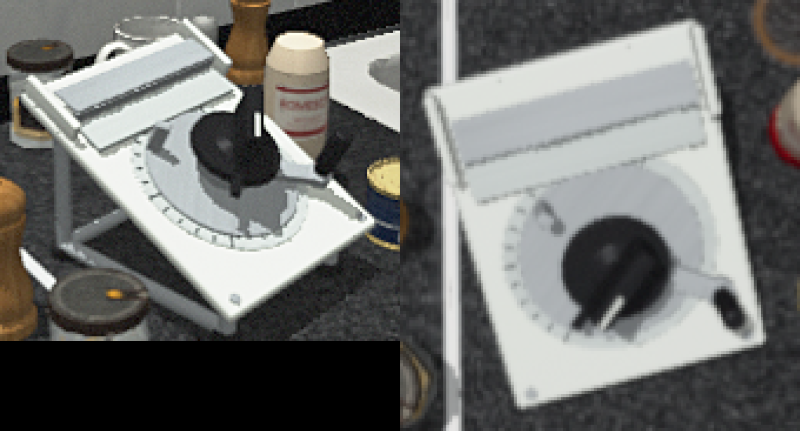

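The crop shows the deck's corners clearly. The pointer is at the lower left and the tab at the upper left of the dial. The lever is at the lower right, so it looks tight. Next I fit the pose from the corners in both views and check reachability.

```bash
cat >> h.py <<'E'
A=np.radians(26)
def frame(ox,oy,yaw):
    T=np.eye(4);T[:3,:3]=R.from_euler('z',yaw).as_matrix()@np.array([[np.cos(A),0,-np.sin(A)],[0,1,0],[np.sin(A),0,np.cos(A)]]);T[:3,3]=[ox,oy,.098];return T
def W(T,p): return (T[:3,:3]@np.array(p,float).reshape(-1,3).T).T+T[:3,3]
E
cat > fit.py <<'E'
from h import *
from cell import arm,eyes
from scipy.optimize import least_squares
C=[[-.108,.098,0],[-.108,-.098,0],[.150,-.098,0],[.150,.098,0]]
t=lambda x,y:(200+(x-400)/3.077,135+y/3.077); s=lambda x,y:(180+x/2.353,130+y/2.353)
mt,ms=eyes.camera_model("top"),eyes.camera_model("scene")
obs=[(mt,0,t(520,408)),(mt,1,t(765,340)),(ms,0,s(235,320)),(ms,1,s(374,221))]
f=lambda v:np.concatenate([proj(m,W(frame(*v),C[i]))[0]-p for m,i,p in obs])
r=least_squares(f,[.58,.07,.25]);print(r.x,r.fun.round(1))
T=frame(*r.x);np.save("T.npy",T)
print("top corners TL,TR pred",proj(mt,W(T,C[2:])))
print("knob top px",proj(mt,W(T,[0,0,.077])),proj(ms,W(T,[0,0,.077])))
for k in(0,.6,1.2):
  a=np.radians(235)+k;print("peg",W(T,[.085*np.cos(a),.085*np.sin(a),.066]),proj(mt,W(T,[.085*np.cos(a),.085*np.sin(a),.066])),proj(ms,W(T,[.085*np.cos(a),.085*np.sin(a),.066])))
# wrist camera relative to TCP
st=arm.sense();m=eyes.camera_model("wrist");Rt=R.from_quat(st['tcp_rot']).as_matrix()
o,d=ray(m,(m['cx'],m['cy']));print("cam in tool",Rt.T@(o-st['tool_pos']),"dir",Rt.T@d)
# view pose
n=T[:3,2]
for h in(.16,.2,.24):
  for ang in range(0,360,30):
    x=T[:3,:3]@[np.cos(np.radians(ang)),np.sin(np.radians(ang)),0];M=np.column_stack([x,np.cross(-n,x),-n])
    q=arm.inverse_kinematics(W(T,[0,0,h])[0],R.from_matrix(M).as_quat())
    if h==.2: print(h,ang,None if q is None else q.round(2))
E
python3 fit.py
```

```text
[0.59407095 0.07666184 0.25732307] [-1.   0.8 -0.3 -0.6 -0.  -0.8  0.9 -0.6]
top corners TL,TR pred [[293.62875632 140.36929235]
 [204.83669584 165.72397613]]
knob top px [[271.68967352 229.64906323]] [[288.25234737 176.62097884]]
peg [[ 0.54143384 -0.00918849  0.13594806]] [[307.74793928 238.38865144]] [[325.46857089 186.14817719]]
peg [[ 0.58691894 -0.01310901  0.15691556]] [[309.94113101 216.58489925]] [[312.37330126 167.73897844]]
peg [[0.62512826 0.01175787 0.17802448]] [[298.35567431 197.76763354]] [[291.0728983  154.17628076]]
cam in tool [ 0.07698637  0.00072062 -0.12097703] dir [-3.04114612e-01 -5.96716082e-04  9.52635264e-01]
0.2 0 [-0.14  0.46 -0.    2.11 -0.41  0.13 -1.06]
0.2 30 [-0.14  0.46 -0.    2.11 -0.39  0.13 -0.55]
0.2 60 [-0.13  0.46 -0.01  2.11 -0.38  0.13 -0.04]
0.2 90 [-0.14  0.46  0.    2.11 -0.43  0.13  0.53]
0.2 120 [-0.11  0.46 -0.05  2.11 -0.22  0.12  0.84]
0.2 150 [-0.02  0.46 -0.19  2.11  0.34  0.13  0.81]
0.2 180 [ 0.16  0.48 -0.47  2.11  0.97  0.24  0.71]
0.2 210 [-0.48  0.52  0.56  2.12 -1.3   0.37 -2.77]
0.2 240 [-0.27  0.47  0.21  2.12 -0.97  0.2  -2.59]
0.2 270 [-0.32  0.48  0.28  2.12 -1.07  0.23 -1.96]
0.2 300 [-0.18  0.46  0.06  2.11 -0.6   0.14 -1.91]
0.2 330 [-0.14  0.46  0.    2.11 -0.41  0.13 -1.58]
```

```bash
cat > view.py <<'E'
from h import *
from cell import arm,eyes
import sys
h,ang,name=float(sys.argv[1]),np.radians(float(sys.argv[2])),sys.argv[3]
T=np.load("T.npy");n=T[:3,2]
x=T[:3,:3]@[np.cos(ang),np.sin(ang),0];M=np.column_stack([x,np.cross(-n,x),-n])
arm.move_ptp(W(T,[0,0,h])[0],R.from_matrix(M).as_quat());arm.dwell(.4)
m=eyes.camera_model("wrist");im=eyes.get_image("wrist")[:,:,::-1]
cv2.imwrite(f"pics/{name}.png",im);np.save(f"pics/{name}.npy",m,allow_pickle=True)
cv2.imwrite(f"pics/{name}_v.png",cv2.resize(im,(768,576),interpolation=3))
s=arm.sense();print(s['time_s'],s['tool_pos'],s['ft_force'])
E
python3 view.py .2 60 w1
```

```text
3.1333 [0.50931573 0.05431552 0.27778841] [ 1.1549793  -0.41466259 -0.48882701]
```

View pics/w1_v.png

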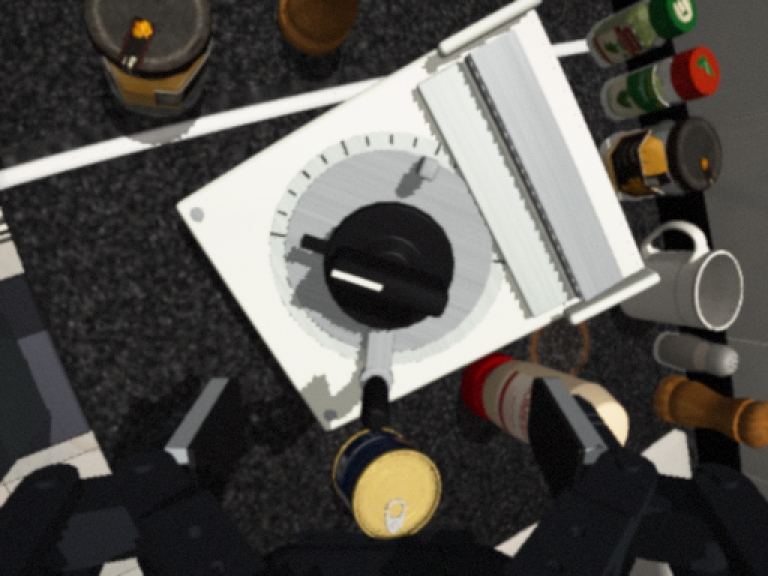

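The wrist view shows (on the 1.5x scale) the pointer tip at (303,243) and the knob's white line from (333,272) to (383,288). The tab top is at (428,168), and the deck corners are at (178,206) and (330,430). The peg runs from (374,380) to (380,432). Next I refine the pose and the angles.

```bash
cat > fit2.py <<'E'
from h import *
from cell import eyes
from scipy.optimize import least_squares
mw=np.load("pics/w1.npy",allow_pickle=True).item()
C=[[-.108,.098,0],[-.108,-.098,0]]
t=lambda x,y:(200+(x-400)/3.077,135+y/3.077); s=lambda x,y:(180+x/2.353,130+y/2.353); w=lambda x,y:(x/1.5,y/1.5)
mt,ms=eyes.camera_model("top"),eyes.camera_model("scene")
obs=[(mt,0,t(520,408)),(mt,1,t(765,340)),(ms,0,s(235,320)),(ms,1,s(374,221)),(mw,0,w(178,206)),(mw,1,w(330,430))]
f=lambda v:np.concatenate([proj(m,W(frame(*v),C[i]))[0]-p for m,i,p in obs])
r=least_squares(f,[.58,.07,.25]);print(r.x,r.fun.round(1))
r=least_squares(lambda v:f(v)[8:],r.x);print("wrist only",r.x)
T=frame(*r.x)
def loc(m,p,z):
    P=plane(m,p,T[:3,2],W(T,[0,0,z])[0]);return T[:3,:3].T@(P-T[:3,3])
def show(n,p,z,m=mw):
    l=loc(m,p,z);print(n,(l*1000).round(1),"r",round(np.hypot(*l[:2])*1000,1),"ang",round(np.degrees(np.arctan2(l[1],l[0])),1))
show("tip",w(303,243),.0335);show("tab",w(428,168),.033);show("pegtop",w(380,432),.066)
a=loc(mw,w(333,272),.077);b=loc(mw,w(383,288),.077);print("line ang",np.degrees(np.arctan2(*(a-b)[1::-1])),a,b)
# dark disc edge & grey ring: dark mask contour on plane .038
im=cv2.imread("pics/w1.png");g=im.max(2)
mask=np.uint8(g<70);k,lab=cv2.connectedComponents(mask)
l=lab[int(215/1.5),int(390/1.5)];c=max(cv2.findContours(np.uint8(lab==l),0,1)[0],key=len)[:,0]
P=np.array([loc(mw,p,.038) for p in c.astype(float)]);ok=np.abs(np.hypot(P[:,0],P[:,1])-.04)<.006
e=least_squares(lambda v:np.hypot(P[ok,0]-v[0],P[ok,1]-v[1])-v[2],[0,0,.04],loss='soft_l1',f_scale=.001);print("disc centre",e.x,ok.sum(),len(c))
np.save("T.npy",T)
for nm,p,z in [("bottleR",t(0,0),0)]:pass
E
python3 fit2.py
```

```text
[0.59764023 0.07438209 0.2480698 ] [-0.5 -1.1  0.3 -1.7 -0.9 -2.2  0.6 -1.3 -2.  -0.7  0.1  1.2]
wrist only [0.59881624 0.07391448 0.24519546]
tip [-40.4  38.3  33.5] r 55.7 ang 136.5
tab [44.6 40.4 33. ] r 60.2 ang 42.1
pegtop [-53.6 -78.3  66. ] r 94.9 ang -124.4
line ang 132.11835938229373 [-0.02388523  0.02248297  0.077     ] [-0.00578836  0.00246767  0.077     ]
disc centre [-0.00349311  0.00159175  0.03847565] 234 275
```

```bash
python3 view.py .17 0 w2 && python3 view.py .17 170 w3; python3 - <<'E'
import cv2,numpy as np
a=cv2.imread("pics/w2.png");b=cv2.imread("pics/w3.png")
c=np.zeros((600,400,3),np.uint8);c[:300]=cv2.resize(a,(400,300));c[300:]=cv2.resize(b,(400,300));cv2.imwrite("pics/w23.png",c)
E
```

```text
4.1833 [0.52652348 0.05580859 0.25090047] [-0.92438348 -0.7397718  -0.71046549]
6.0417 [0.5265138  0.05582767 0.25078066] [-0.10565442 -0.10563223  1.59618558]
```

View pics/w2_v.png

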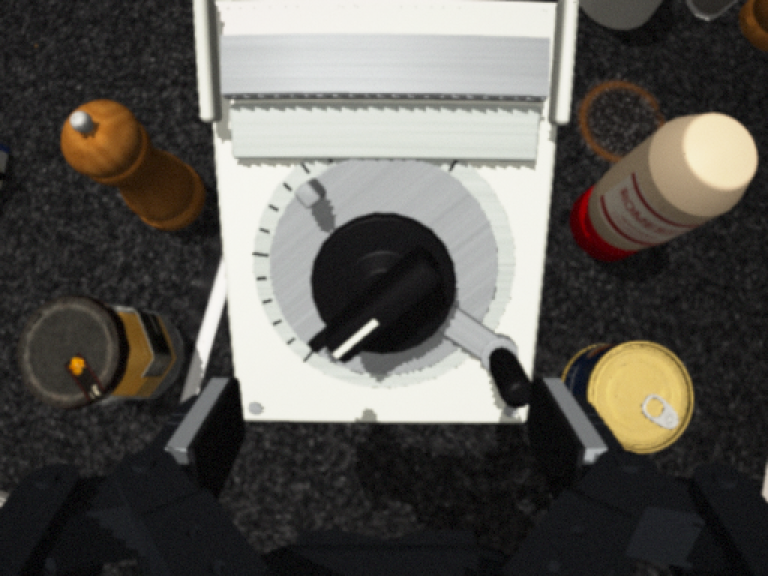

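View pics/w3_v.png

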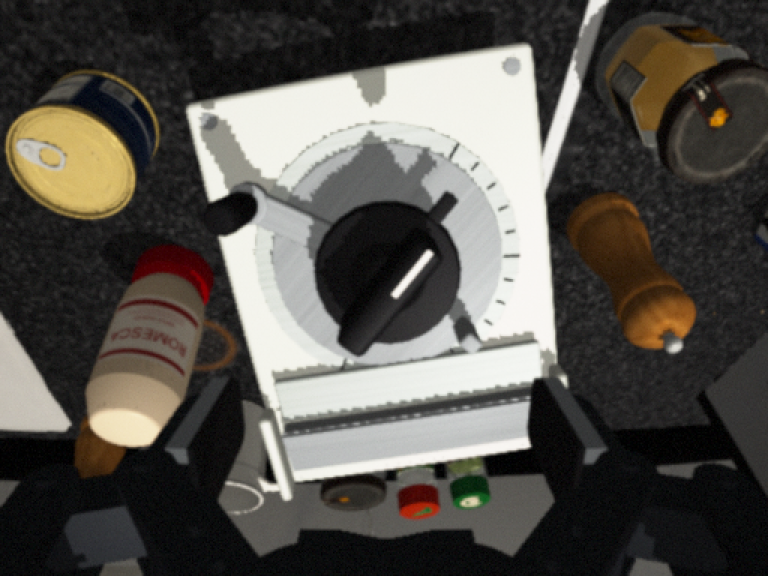

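w2 (from up the slope) shows the tip at (313,347), the tab top at (312,193), the corners at (244,421) and (526,421), and the peg top at (514,392). w3 (from below) shows the tip at (450,199), the tab top at (472,346), the corners at (190,103) and (530,45), and the peg top at (226,216). The lever is tight and the four bystanders are clear of the deck.

```bash
cat > fit3.py <<'E'
from h import *
from scipy.optimize import least_squares
V={k:np.load(f"pics/{k}.npy",allow_pickle=True).item() for k in("w1","w2","w3")}
px={"w1":dict(c0=(178,206),c1=(330,430),tip=(303,243),tab=(428,166),peg=(380,432),l0=(333,272),l1=(383,288)),
"w2":dict(c0=(244,421),c1=(526,421),tip=(313,347),tab=(312,193),peg=(514,392),l0=(337,357),l1=(377,322)),
"w3":dict(c0=(530,45),c1=(190,103),tip=(450,199),tab=(472,346),peg=(226,216),l0=(433,252),l1=(397,297))}
seed={"w1":(400,215),"w2":(350,240),"w3":(430,310)}
CO={}
for k in V:
    im=cv2.imread(f"pics/{k}.png");n,lab=cv2.connectedComponents(np.uint8(im.max(2)<60))
    l=lab[int(seed[k][1]/1.5),int(seed[k][0]/1.5)];c=max(cv2.findContours(np.uint8(lab==l),0,1)[0],key=len)[:,0].astype(float);CO[k]=c
def loc(T,m,p,z):
    P=np.array([plane(m,q,T[:3,2],W(T,[0,0,z])[0]) for q in np.array(p,float).reshape(-1,2)]);return (P-T[:3,3])@T[:3,:3]
def res(v,full=False):
    T=frame(*v[:3]);out=[]
    for k,m in V.items():
        for c,y in(("c0",.098),("c1",-.098)):
            out.append((loc(T,m,np.array(px[k][c])/1.5,0)[0,:2]-[-.108,y])/.002)
        P=loc(T,m,CO[k],.038);r=np.hypot(P[:,0],P[:,1])-.0395;out.append(np.clip(r,-.006,.006)/.001*.25)
    return np.concatenate(out)
r=least_squares(res,[.595,.0755,.25],loss='soft_l1');print(r.x)
T=frame(*r.x);np.save("T.npy",T)
for k,m in V.items():
    L=lambda n,z:loc(T,m,np.array(px[k][n])/1.5,z)[0]
    P=loc(T,m,CO[k],.038);ok=np.abs(np.hypot(P[:,0],P[:,1])-.04)<.006
    e=least_squares(lambda v:np.hypot(P[ok,0]-v[0],P[ok,1]-v[1])-v[2],[0,0,.04],loss='soft_l1',f_scale=.001).x
    print(k,"corners",(L("c0",0)*1e3).round(1)[:2],(L("c1",0)*1e3).round(1)[:2],"disc",(e*1e3).round(1))
    for n,z in(("tip",.0335),("tab",.033),("peg",.066)):
        l=L(n,z);d=l[:2]-e[:2];print("  ",n,(l*1e3).round(1)[:2],"r %.1f ang %.1f | rel disc r %.1f ang %.1f"%(np.hypot(*l[:2])*1e3,np.degrees(np.arctan2(l[1],l[0])),np.hypot(*d)*1e3,np.degrees(np.arctan2(d[1],d[0]))))
    d=L("l0",.077)-L("l1",.077);print("   line",np.degrees(np.arctan2(d[1],d[0])))
E
python3 fit3.py
```

```text
[0.59471687 0.0741763  0.24631832]
w1 corners [-103.7   95.7] [-103.9  -96.6] disc [ 0.2  0.9 38. ]
   tip [-36.4  37.3] r 52.1 ang 134.3 | rel disc r 51.7 ang 135.2
   tab [48.7 40.2] r 63.1 ang 39.6 | rel disc r 62.4 ang 39.1
   peg [-49.6 -78.5] r 92.8 ang -122.3 | rel disc r 93.7 ang -122.1
   line 132.05422370641685
w2 corners [-106.6   93.8] [-106.5  -96.7] disc [ 0.8 -0.2 38.2]
   tip [-36.2  38.8] r 53.1 ang 133.0 | rel disc r 53.8 ang 133.4
   tab [49.4 35.7] r 60.9 ang 35.9 | rel disc r 60.4 ang 36.5
   peg [-46.6 -67.2] r 81.8 ang -124.7 | rel disc r 82.0 ang -125.3
   line 133.11908026880786
w3 corners [-104.7   96.9] [-108.2  -92.8] disc [-2.2 -0.4 37.8]
   tip [-34.1  38.4] r 51.3 ang 131.7 | rel disc r 50.2 ang 129.5
   tab [49.5 39.4] r 63.2 ang 38.5 | rel disc r 65.2 ang 37.6
   peg [-49.6 -65.9] r 82.5 ang -126.9 | rel disc r 80.9 ang -125.9
   line 133.0123183644162
```

```bash
cat >> h.py <<'E'
def pose(T,r,a,h,xa):
    """TCP at polar (r,a) and height h above the deck (deck frame), tool z into the deck, tool x at angle xa"""
    n=T[:3,2];x=T[:3,:3]@[np.cos(xa),np.sin(xa),0]
    return W(T,[r*np.cos(a),r*np.sin(a),h])[0],R.from_matrix(np.column_stack([x,np.cross(-n,x),-n])).as_quat()
def loadT(): return np.load("T.npy")
def fdeck(T,s): return (T[:3,:3].T@s['ft_force']).round(1)
E
python3 - <<'E'
from h import *
from cell import arm
T=loadT();d=np.radians
for off in(0,180):
  for a in(235,250,265,285):
    for h in(.049,.12):
      p,q=pose(T,.085,d(a),h,d(a+off));j=arm.inverse_kinematics(p,q);print(off,a,h,None if j is None else j.round(2))
for xa in(133,100,70,38,30):
    p,q=pose(T,0,0,.065,d(xa));j=arm.inverse_kinematics(p,q);print("knob",xa,None if j is None else j.round(2))
E
```

```text
0 235 0.049 [ 0.64  1.19 -1.35  2.14  1.84  1.05  1.14]
0 235 0.12 [ 0.63  0.88 -1.12  2.19  1.74  0.71  1.1 ]
0 250 0.049 [ 0.65  1.18 -1.35  2.07  1.78  1.03  1.5 ]
0 250 0.12 [ 0.64  0.88 -1.13  2.12  1.65  0.7   1.49]
0 265 0.049 [ 0.58  1.05 -1.13  2.    1.73  0.79  1.78]
0 265 0.12 [ 0.21  0.67 -0.28  2.06  1.59  0.05  1.75]
0 285 0.049 [ 0.17  0.81 -0.29  1.92  1.7   0.1   1.98]
0 285 0.12 [ 0.45  0.75 -0.76  1.95  1.33  0.41  2.39]
180 235 0.049 [ 0.04  0.83 -0.03  2.16  3.47  0.3   2.46]
180 235 0.12 [ 0.69  1.   -1.35  2.19  1.69  0.93 -1.98]
180 250 0.049 [ 0.65  1.18 -1.35  2.07  1.78  1.03 -1.64]
180 250 0.12 [ 0.7   0.99 -1.35  2.12  1.63  0.92 -1.61]
180 265 0.049 [ 0.64  1.17 -1.35  2.    1.73  1.01 -1.3 ]
180 265 0.12 [ 0.69  0.99 -1.35  2.04  1.57  0.92 -1.26]
180 285 0.049 [ 0.61  1.16 -1.35  1.91  1.67  1.01 -0.87]
180 285 0.12 [ 0.14  0.66 -0.19  1.96  0.06  0.09  0.46]
knob 133 [ 0.47  1.11 -1.35  2.06  1.73  1.07 -0.69]
knob 100 [ 0.47  1.11 -1.35  2.06  1.73  1.07 -1.26]
knob 70 [ 0.47  1.11 -1.35  2.06  1.73  1.07 -1.79]
knob 38 [-0.14  0.76 -0.03  2.08  3.29  0.15  2.17]
knob 30 [-0.14  0.76 -0.03  2.08  3.29  0.15  2.03]
```

```bash
python3 - <<'E'
from h import *
from cell import arm
T=loadT();d=np.radians
p=lambda a,h:pose(T,.085,d(a),h,d(a))
s=arm.sense();f0=s['ft_force'];print(s['qpos'].round(2))
arm.set_gripper(.055,20)
arm.move_ptp(*p(235,.13));print(arm.sense()['qpos'].round(2),arm.sense()['ft_force'].round(1))
P,Q=p(235,.049);arm.servo_line(P,.1,Q);s=arm.sense();print(s['time_s'],s['qpos'].round(2),fdeck(T,s),s['tool_pos']-P)
if np.abs(s['ft_force']).max()<12:
    arm.set_gripper(.0,20);s=arm.sense();print(s['gripper_width'],s['finger_force'],fdeck(T,s),s['tool_pos']-P)
E
```

```text
[-0.05  0.53 -0.15  2.1   0.55  0.07  0.94]
[ 0.63  0.86 -1.12  2.2   1.71  0.69  1.12] [ 0.4 -0.6 -0.5]
8.525 [ 0.56  1.04 -1.08  2.15  1.91  0.79  1.02] [-1.  -0.1  0.2] [-1.39146338e-05  2.60359885e-05  5.16081840e-04]
0.01744723363013074 21.22191259637475 [ 0.1 -1.2  7. ] [ 8.47639572e-05 -1.17912217e-04  3.13853781e-04]
```

```bash
python3 - <<'E'
from h import *
from cell import arm
T=loadT();d=np.radians
arm.set_gripper(.022,20)
for a in (242,249,256,263,270,277,284,288):
    P,Q=pose(T,.085,d(a),.049,d(a));arm.servo_line(P,.06,Q);s=arm.sense()
    print(a,round(s['time_s'],2),fdeck(T,s),s['gripper_width'].round(4),s['qpos'].round(2),np.linalg.norm(s['tool_pos']-P).round(4))
    if np.linalg.norm(s['ft_force'])>35: break
E
```

```text
Traceback (most recent call last):
AttributeError: 'float' object has no attribute 'round'
```

```bash
python3 - <<'E'
from h import *
from cell import arm
T=loadT();d=np.radians
for a in (249,256,263,270,277,284,288):
    P,Q=pose(T,.085,d(a),.049,d(a));arm.servo_line(P,.06,Q);s=arm.sense()
    print(a,round(s['time_s'],2),fdeck(T,s),s['gripper_width'],s['qpos'].round(2),np.linalg.norm(s['tool_pos']-P).round(4))
    if np.linalg.norm(s['ft_force'])>35: break
E
```

```text
249 9.82 [ 0.6  0.  -0.8] 0.02151876839721994 [ 0.55  1.   -1.    2.08  1.85  0.69  1.33] 0.0002
256 10.14 [-0.1 -0.7  1.1] 0.022122202752707043 [ 0.53  0.99 -0.97  2.05  1.81  0.65  1.49] 0.0003
263 10.47 [0.3 0.9 0.2] 0.021777701022070547 [ 0.51  0.97 -0.93  2.01  1.77  0.61  1.65] 0.0004
270 10.79 [-0.   0.7 -0.6] 0.022313106172306134 [ 0.49  0.95 -0.9   1.98  1.72  0.57  1.82] 0.0004
277 11.12 [0.4 0.1 0.5] 0.02155102371419099 [ 0.47  0.94 -0.87  1.95  1.67  0.55  1.99] 0.0004
284 11.44 [ 0.4 -0.4  0. ] 0.021746609857120246 [ 0.46  0.93 -0.86  1.92  1.62  0.54  2.16] 0.0004
288 11.69 [-0.   0.6 -0.3] 0.02229923347578475 [ 0.45  0.93 -0.85  1.9   1.59  0.53  2.25] 0.0003
```

```bash
python3 - <<'E'
from h import *
from cell import arm
T=loadT();d=np.radians
P,Q=pose(T,.085,d(288),.13,d(288))
arm.set_gripper(.05,20);arm.servo_line(P,.15)
def ik(xa,h):
    j=arm.inverse_kinematics(*pose(T,0,0,h,d(xa)));return None if j is None else j.round(2)
print(arm.sense()['time_s'],arm.sense()['qpos'].round(2))
for xa in(-47,-80,-110,-142,133,100,70,38):print(xa,ik(xa,.13),ik(xa,.065))
E
python3 - <<'E'
from h import *
from cell import eyes
im=eyes.get_image("scene")[:,:,::-1];import cv2
cv2.imwrite("pics/s2.png",cv2.resize(im[60:300,130:450],(800,600),interpolation=3))
E
```

```text
12.7667 [ 0.53  0.78 -0.93  1.94  1.34  0.54  2.45]
-47 [ 0.35  0.74 -0.89  2.1   1.59  0.55  2.44] [ 0.27  0.86 -0.77  2.07  1.82  0.53  2.26]
-80 [ 0.32  0.72 -0.82  2.1   1.59  0.5   1.86] [ 0.24  0.84 -0.72  2.07  1.83  0.5   1.66]
-110 [ 0.31  0.71 -0.8   2.1   1.6   0.48  1.33] [ 0.27  0.86 -0.77  2.07  1.82  0.53  1.16]
-142 [ 0.28  0.7  -0.75  2.1   1.6   0.45  0.76] [ 0.28  0.87 -0.81  2.06  1.8   0.56  0.62]
133 [ 0.21  0.67 -0.62  2.1   1.62  0.35 -0.75] [ 0.32  0.9  -0.89  2.06  1.78  0.63 -0.83]
100 [-0.13  0.61 -0.03  2.11  3.79  0.05  2.76] [-0.26  0.77  0.2   2.08  3.99  0.24  2.53]
70 [-0.13  0.61 -0.03  2.11  3.79  0.05  2.23] [-0.14  0.76 -0.03  2.08  3.29  0.15  2.73]
38 [-0.13  0.61 -0.03  2.11  3.79  0.05  1.67] [-0.14  0.76 -0.03  2.08  3.29  0.15  2.17]
```

View pics/s2.png

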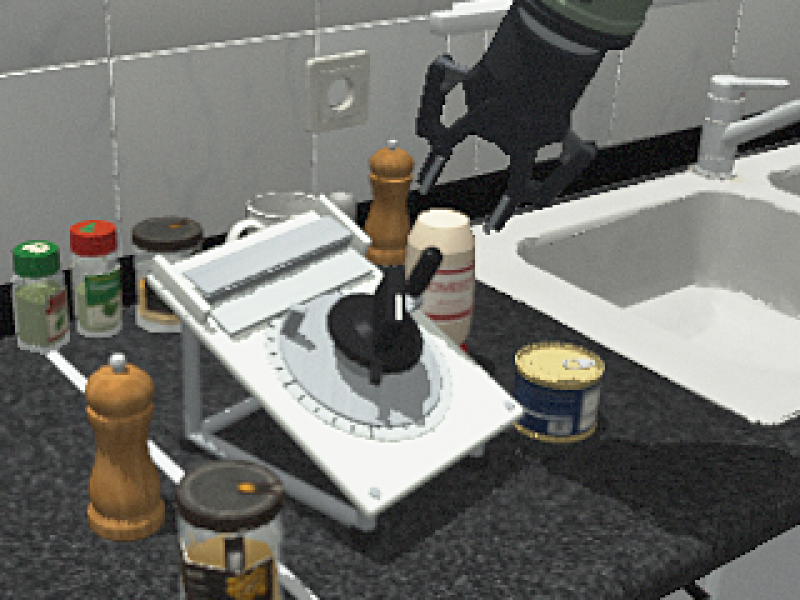

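The lever now stands swung to the right, with its peg at (425,265), and the bystanders are unmoved. Next I grip the knob.

```bash
python3 - <<'E'
from h import *
from cell import arm
T=loadT();d=np.radians
p=lambda a,h:pose(T,0,0,h,d(a))
arm.move_ptp(*p(-47,.13))
P,Q=p(-47,.066);arm.servo_line(P,.1,Q);s=arm.sense();print(s['time_s'],fdeck(T,s),s['qpos'].round(2))
assert np.linalg.norm(s['ft_force'])<12
arm.set_gripper(0,25);s=arm.sense();print(s['gripper_width'],s['finger_force'],fdeck(T,s),(T[:3,:3].T@s['moment']).round(2))
assert s['gripper_width']>.013
for a in (-54,-61,-68):
    P,Q=p(a,.066);arm.servo_line(P,.06,Q);s=arm.sense()
    print(a,round(s['time_s'],2),fdeck(T,s),(T[:3,:3].T@s['moment']).round(2),round(s['gripper_width'],4),np.linalg.norm(s['tool_pos']-P).round(4),s['qpos'].round(2))
    if np.linalg.norm(s['ft_force'])>30: break
E
```

```text
14.0417 [0.  0.2 0.7] [ 0.31  0.89 -0.87  2.06  1.78  0.61  2.3 ]
0.015136902057369452 27.808308005332947 [3.  2.1 6.4] [ 0.08  0.22 -0.07]
-54 14.71 [2.4 1.9 7.9] [ 0.07  0.14 -0.09] 0.0155 0.0008 [ 0.32  0.89 -0.89  2.06  1.78  0.63  2.19]
-61 14.98 [2.8 2.  8. ] [ 0.09  0.15 -0.07] 0.0155 0.0008 [ 0.33  0.9  -0.91  2.06  1.77  0.65  2.08]
-68 15.26 [2.8 1.9 7.7] [ 0.14  0.14 -0.08] 0.0155 0.0008 [ 0.34  0.91 -0.93  2.06  1.77  0.67  1.96]
```

```bash
cat > look.py <<'E'
from h import *
from cell import arm,eyes
import sys
def look(name,xa=-142):
    T=loadT();P,Q=pose(T,.06,np.radians(xa+180),.15,np.radians(xa))
    arm.move_ptp(P,Q);arm.dwell(.4)
    m=eyes.camera_model("wrist");im=eyes.get_image("wrist")[:,:,::-1]
    np.save(f"pics/{name}.npy",m,allow_pickle=True);cv2.imwrite(f"pics/{name}.png",im)
    c=proj(m,W(T,[.05*np.cos(np.radians(xa+180)),.05*np.sin(np.radians(xa+180)),.033]))[0].astype(int)
    x0,y0=max(c[0]-100,0),max(c[1]-75,0);x0=min(x0,312);y0=min(y0,234)
    cv2.imwrite(f"pics/{name}_v.png",cv2.resize(im[y0:y0+150,x0:x0+200],(800,600),interpolation=3));print("crop",x0,y0,arm.sense()['time_s'])
E
python3 - <<'E'
from h import *
from cell import arm
from look import look
T=loadT();d=np.radians
p=lambda a,h:pose(T,0,0,h,d(a))
for a in (-78,-88,-98,-108,-118,-128,-137):
    P,Q=p(a,.066);arm.servo_line(P,.06,Q);s=arm.sense()
    print(a,round(s['time_s'],2),fdeck(T,s),(T[:3,:3].T@s['moment']).round(2),round(s['gripper_width'],4),s['qpos'].round(2))
    if np.linalg.norm(s['ft_force'])>30: break
else:
    arm.set_gripper(.05,25);s=arm.sense();P,Q=p(-137,.13);arm.servo_line(P,.15,Q);look("t1")
E
```

```text
-78 15.58 [2.9 2.2 7.7] [ 0.2   0.07 -0.07] 0.0159 [ 0.35  0.92 -0.96  2.06  1.76  0.69  1.8 ]
-88 15.91 [2.5 2.2 8.4] [ 0.15  0.07 -0.09] 0.0154 [ 0.36  0.93 -0.99  2.06  1.76  0.72  1.63]
-98 16.23 [3.  1.9 7.1] [ 0.22 -0.03 -0.13] 0.0154 [ 0.37  0.94 -1.02  2.06  1.76  0.74  1.47]
-108 16.56 [2.5 1.5 7. ] [ 0.17 -0.04 -0.04] 0.0155 [ 0.38  0.95 -1.04  2.06  1.75  0.76  1.3 ]
-118 16.88 [2.7 2.  7.2] [ 0.12 -0.1  -0.07] 0.0156 [ 0.39  0.96 -1.07  2.06  1.75  0.78  1.14]
-128 17.21 [1.5 2.4 7.7] [ 0.08 -0.14 -0.05] 0.0158 [ 0.4   0.97 -1.09  2.06  1.75  0.81  0.97]
-137 17.52 [2.3 0.6 7.6] [ 0.13 -0.22 -0.03] 0.0154 [ 0.41  0.98 -1.11  2.06  1.74  0.83  0.82]
crop 157 107 19.325
```

View pics/t1_v.png

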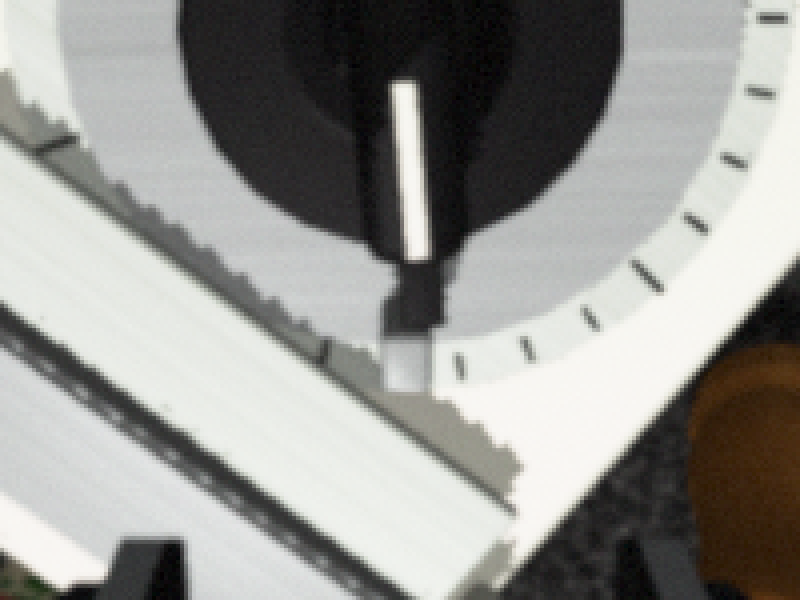

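The pointer nose tip is at about crop (422,325), still short (anticlockwise) of the tab at (408,365) by about 3 mm. The white line runs from (402,82) to (419,260).

```bash
cat > meas.py <<'E'
from h import *
from scipy.optimize import least_squares
import sys
def meas(name,x0,y0,tip,tab,l0,l1,seed,nose=None):
    T=loadT();m=np.load(f"pics/{name}.npy",allow_pickle=True).item()
    def L(p,z,raw=False):
        q=np.array(p,float).reshape(-1,2)
        if not raw:q=q/4+[x0,y0]-[.375,.375]
        P=np.array([plane(m,a,T[:3,2],W(T,[0,0,z])[0]) for a in q]);return ((P-T[:3,3])@T[:3,:3])[:,:2]
    im=cv2.imread(f"pics/{name}.png");n,lab=cv2.connectedComponents(np.uint8(im.max(2)<60))
    s=(np.array(seed)/4+[x0,y0]).astype(int);l=lab[s[1],s[0]];c=max(cv2.findContours(np.uint8(lab==l),0,1)[0],key=len)[:,0]
    P=L(c,.038,True);ok=np.abs(np.hypot(*P.T)-.04)<.005
    e=least_squares(lambda v:np.hypot(P[ok,0]-v[0],P[ok,1]-v[1])-v[2],[0,0,.04],loss='soft_l1',f_scale=.0007).x
    print("disc",(e*1e3).round(2),ok.sum())
    A=lambda v:np.degrees(np.arctan2(v[1],v[0])).round(2)
    for k,p,z in(("tip",tip,.0335),("tab",tab,.033)):
        v=L(p,z)[0];print(k,"T: ang",A(v),"disc-rel ang",A(v-e[:2]),"r",np.hypot(*(v-e[:2])).round(4))
    print("line ang",A(L(l1,.077)[0]-L(l0,.077)[0]))
E
python3 - <<'E'
from meas import *
meas("t1",157,107,(422,325),(408.5,365),(402,82),(419,260),(230,100))
E
```

```text
disc [-0.74 -0.73 37.73] 318
tip T: ang 41.99 disc-rel ang 42.04 r 0.055
tab T: ang 39.16 disc-rel ang 39.25 r 0.0629
line ang 43.48
```

```bash
cat > turn.py <<'E'
from h import *
from cell import arm
from look import look
import sys
a0,a1,name=float(sys.argv[1]),float(sys.argv[2]),sys.argv[3]
T=loadT();d=np.radians
p=lambda a,h:pose(T,0,0,h,d(a))
arm.move_ptp(*p(a0,.13));P,Q=p(a0,.066);arm.servo_line(P,.1,Q)
arm.set_gripper(0,25);P,Q=p(a1,.066);arm.servo_line(P,.03,Q);arm.dwell(.3);s=arm.sense()
print(s['time_s'],fdeck(T,s),s['gripper_width'])
arm.set_gripper(.05,25);P,Q=p(a1,.13);arm.servo_line(P,.15,Q);look(name)
E
python3 turn.py -137 -140.4 t2
```

```text
21.4167 [-1.4 -0.5  8.2] 0.015426920889602753
crop 157 107 23.225
```

View pics/t2_v.png

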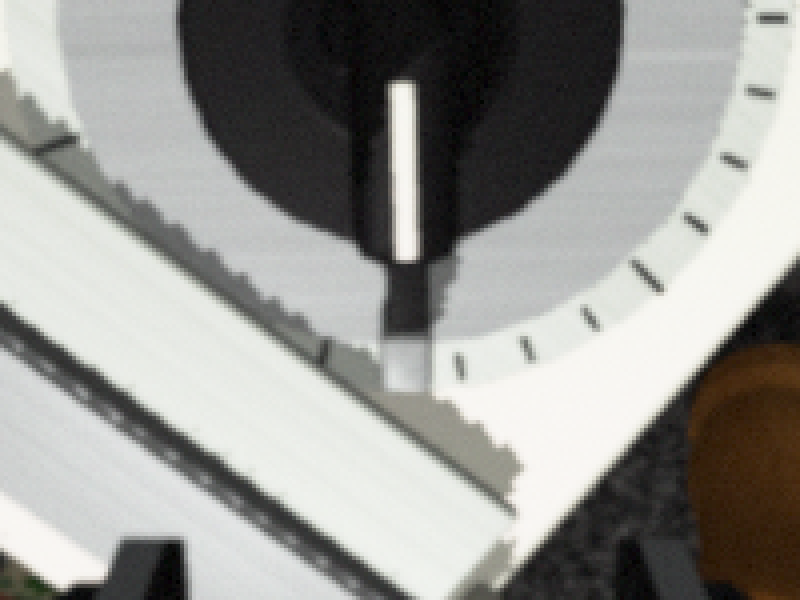

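The pointer nose spans columns 387–430 at its tip and the tab spans 385–432, so they look aligned. I check that with numbers from the raw pixels.

```bash
python3 - <<'E'
from meas import *
meas("t2",157,107,(408.5,330),(408.5,365),(401,82),(407,260),(230,100))
im=cv2.imread("pics/t2.png").max(2)
for y in(175,178,181,184,187,189,192,195,198,201): print(y,im[y,248:272].tolist())
E
```

```text
disc [-0.69 -0.75 37.72] 319
tip T: ang 39.3 disc-rel ang 39.44 r 0.0558
tab T: ang 39.16 disc-rel ang 39.29 r 0.0629
line ang 39.92
175 [199, 199, 197, 193, 171, 116, 61, 47, 45, 40, 40, 39, 39, 38, 33, 47, 80, 96, 101, 106, 106, 106, 122, 162]
178 [198, 200, 199, 200, 190, 137, 73, 48, 43, 43, 41, 40, 37, 38, 35, 46, 80, 99, 105, 111, 129, 164, 184, 194]
181 [204, 201, 205, 198, 175, 119, 61, 50, 53, 46, 42, 43, 34, 34, 36, 45, 76, 103, 108, 115, 149, 182, 196, 201]
184 [202, 199, 201, 180, 130, 68, 45, 54, 51, 46, 46, 40, 41, 41, 38, 45, 75, 93, 108, 130, 166, 190, 196, 196]
187 [199, 196, 194, 176, 125, 67, 48, 50, 53, 47, 44, 41, 41, 39, 37, 39, 71, 117, 160, 185, 196, 194, 198, 196]
189 [198, 199, 194, 172, 123, 74, 56, 56, 49, 54, 50, 46, 47, 51, 53, 64, 104, 157, 188, 191, 192, 193, 193, 193]
192 [208, 214, 209, 184, 157, 152, 159, 160, 160, 159, 154, 156, 152, 151, 149, 133, 136, 179, 209, 215, 221, 223, 225, 227]
195 [140, 165, 205, 198, 183, 187, 193, 195, 194, 188, 187, 188, 188, 185, 174, 159, 164, 208, 234, 236, 237, 234, 212, 185]
198 [134, 137, 133, 141, 164, 188, 209, 211, 209, 202, 198, 194, 191, 187, 177, 161, 162, 210, 234, 236, 237, 235, 204, 144]
201 [133, 135, 132, 127, 153, 192, 216, 225, 218, 212, 205, 199, 194, 191, 182, 163, 169, 213, 236, 239, 238, 237, 232, 195]
```

The dial is within about 0.5° of the tab. Now I take the lever home.

```bash
python3 - <<'E'
from h import *
from cell import arm
T=loadT();d=np.radians
p=lambda a,h=.049:pose(T,.085,d(a),h,d(a))
arm.move_ptp(*p(287,.13));P,Q=p(287);arm.servo_line(P,.1,Q);s=arm.sense();print(s['time_s'],fdeck(T,s))
assert np.linalg.norm(s['ft_force'])<12
arm.set_gripper(0,20);s=arm.sense();print(s['gripper_width'],fdeck(T,s),s['qpos'].round(2))
assert .015<s['gripper_width']<.02
arm.set_gripper(.022,20)
ft=lambda a,s:(T[:3,:3].T@s['ft_force'])@[-np.sin(d(a)),np.cos(d(a)),0]
for a in [280,272,264,256,248,241,238,236,235.3,234.6,233.9,233.2,232.5,231.8,231.1]:
    P,Q=p(a);arm.servo_line(P,.05,Q)
    if a<237: arm.dwell(.2)
    s=arm.sense();f=ft(a,s);print(a,round(s['time_s'],2),fdeck(T,s),"tang %.1f"%f)
    if abs(f)>14: break
E
```

```text
25.5167 [-0.8  0.1  0.1]
0.017201682374181525 [-1.6 -1.8  7.7] [ 0.55  1.04 -1.12  1.9   1.63  0.78  2.27]
280 26.48 [0.3 0.2 0.3] tang 0.3
272 26.87 [ 0.1 -0.1  0.3] tang 0.1
264 27.25 [ 0.2 -0.1  0.7] tang 0.2
256 27.63 [ 0.3 -0.2  0.4] tang 0.3
248 28.02 [ 0.2 -0.3 -0.2] tang 0.3
241 28.38 [ 1.2 -0.8  0. ] tang 1.4
238 28.62 [ 0.1  0.2 -0. ] tang -0.0
236 29.07 [ 1.1  0.  -1.1] tang 0.9
235.3 29.52 [ 3.7 -1.  -0.6] tang 3.7
234.6 29.98 [ 1.1 -0.2 -0.4] tang 1.0
233.9 30.43 [ 2.  -1.1  0.6] tang 2.2
233.2 30.88 [ 4.8 -1.7 -0.8] tang 4.9
232.5 31.32 [10.8 -4.9 -3. ] tang 11.5
231.8 31.77 [14.9 -6.6 -3.7] tang 15.8
```

The force builds steadily past 233.4°, which is 235° minus the caging slack, so the lever is against its stop. I let go, back off and check.

```bash
python3 - <<'E'
from h import *
from cell import arm,eyes
from look import look
T=loadT();d=np.radians
P,Q=pose(T,.085,d(233.6),.049,d(233.6));arm.servo_line(P,.03,Q)
arm.set_gripper(.05,20)
P,Q=pose(T,.085,d(233.6),.14,d(233.6));arm.servo_line(P,.15,Q)
look("t3")
im=cv2.imread("pics/t3.png").max(2)
for y in(175,181,187,195,201): print(y,im[y,248:272].tolist())
P,Q=pose(T,0,0,.2,0);arm.move_ptp(P,Q);arm.dwell(.4)
m=eyes.camera_model("wrist");i=eyes.get_image("wrist")[:,:,::-1]
for v in(("w4",0),):
    cv2.imwrite("pics/w4.png",cv2.resize(i,(768,576)))
print("peg px",proj(m,W(T,[.085*np.cos(d(235)),.085*np.sin(d(235)),.066]))*1.5,arm.sense()['time_s'])
E
```

```text
crop 157 107 34.25
175 [197, 199, 199, 200, 185, 137, 68, 47, 46, 42, 42, 39, 36, 37, 38, 45, 75, 98, 106, 103, 106, 103, 112, 141]
181 [201, 205, 203, 198, 174, 119, 64, 50, 46, 44, 43, 42, 40, 35, 35, 42, 64, 91, 106, 112, 141, 178, 193, 198]
187 [199, 199, 196, 185, 135, 73, 42, 51, 47, 45, 44, 44, 42, 39, 35, 35, 63, 115, 160, 183, 195, 194, 195, 196]
195 [137, 160, 196, 205, 187, 183, 193, 196, 192, 189, 190, 184, 186, 183, 180, 162, 158, 205, 233, 237, 237, 234, 219, 183]
201 [132, 136, 133, 135, 152, 182, 212, 224, 221, 213, 206, 199, 196, 192, 182, 168, 165, 209, 235, 239, 239, 237, 233, 206]
peg px [[507.27859914 361.90169065]] 36.625
```

View pics/w4.png

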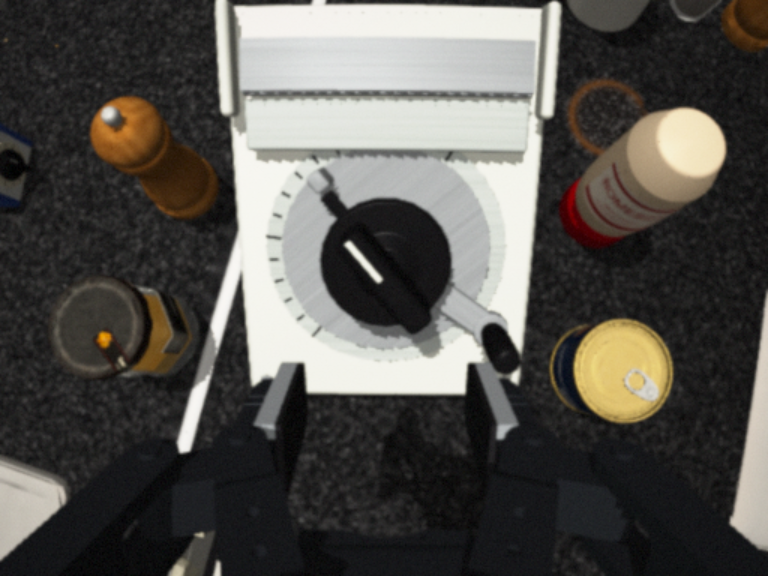

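The pointer is at the tab, at about (330,195). The lever peg at (507,362) matches the predicted tight position, all the bystanders are in place and the gripper is clear.

```bash
python3 -c "
from cell import arm
print(arm.hand_in())"
```

```text
the job is handed in; nothing more can be done
None
```

The job is handed in at about 37 s: I unlocked the lever, turned the dial to within about 0.5° of the tab by camera, and pressed the lever back against its tight stop and let go; the final picture shows the four things still in place.

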